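Fetch the large tea infuser from the back of the crowded hook and seat it in the mug

TASK

The large tea infuser for the mug hangs at the back of the crowded hook, behind two small ones. First hang both small infusers on the spare hook of the rail and let go of them; then take the large infuser off and lower it gently into the mug, basket inside, until both its wings rest on the rim. Do not drop an infuser, tip the mug, or knock the other things on the counter about.

Things in the scene. Friction and masses are not known exactly. Their poses are not given: they have to be found in the camera images.
- rack: Steel counter rail, fixed: a level 14 mm tube, 336 mm long along y, axis 235 mm above the worktop, on two uprights at y = +-150 mm with feet. Origin on the worktop under the tube's middle; -x faces the robot. It carries two alike clip-on hooks about 160 mm apart, which may be swapped.
- hook_crowded: Hook that holds all three infusers at the start, large one nearest the rail. Fixed. Origin: on the rail tube's axis; x, y, z as the rack's. Its prong is a level round 8 mm steel bar along -x at z = 0, to x = -155 mm, then curls up to its tip at x = -168 mm, top 15 mm above the prong's axis: raise a bail 15 to 40 mm to pass it. Clip block: x > -17 mm.
- hook_spare: Spare hook on the same rail, empty at the start; same shape, size and axes as the crowded hook.
- infuser_large: Large perforated steel tea infuser, 90 g: round basket 54 mm across, 52 mm deep, below two flat 2 mm wings along +-y (96 mm over both, 22 mm wide). Origin: basket's axis, underside of wings; z up. Starts nearest the rail, about 47 mm in front of the rail's axis. Any infuser hanging on a prong has its origin 51 mm below the prong's axis.
- large_bail (a point): Middle of the large infuser's bail, 28 mm above its origin: a rigid strap 14 mm wide (x). Its two upright legs wear black sleeves, 18 mm wide, from 6 to 38 mm above the origin, outer faces at y = +-23, inner at +-15 mm; above them a gable peaks at 60 mm. The prong lies in the gable, along x, and passes between the sleeves. Grip the outer faces from above, fingers closing along y.
- infuser_small_a: Small perforated steel tea infuser, 50 g: round basket 40 mm across, 32 mm deep, below two flat 2 mm wings along +-y (80 mm over both, 22 mm wide). Origin: basket's axis, underside of wings; z up. Its bail and sleeves have the same sizes and heights as the large one's. Starts mid-hook, about 100 mm in front of the rail's axis.
- infuser_small_b: Small infuser just like infuser_small_a (same sizes, origin and axes). Starts at the front of the crowded hook, about 145 mm in front of the rail's axis.
- mug_rim (a point): Centre of the mouth of the loose mug, level with its rim, 101 mm above the worktop. Mug: green above, white below, 0.28 kg, 78 mm outer and about 68 mm inner diameter, hollow to 7 mm above the worktop, handle on the -y side reaching 70 mm from this point. Stands at the left or right front of the counter.
- mug_staff: The same mug; origin at its underside, 15 mm off the axis of its mouth towards the handle (-y); z up.
- tape: Bystander: roll of brown tape, 96 mm across, 48 mm high; origin at its underside; not to be disturbed.
- ramekin_e: Bystander: white ramekin, 67 mm across, 39 mm high; origin at its underside; not to be disturbed.
- ramekin_f: Bystander: white ramekin, 77 mm across, 42 mm high; origin at its underside; not to be disturbed.

How it is judged (in metres and radians):
On the way:
1. both small infusers hang on the spare hook, let go, while the large one still hangs on the crowded hook (x of infuser_small_a in the frame of hook_spare between -0.16 and -0.015 m and y of infuser_small_a in the frame of hook_spare between -0.012 and 0.012 m and z of infuser_small_a in the frame of hook_spare between -0.058 and -0.044 m and angle between each of infuser_small_a, infuser_small_b's own z axis and vertical below 0.2 rad and linear speed of each of infuser_small_a, infuser_small_b below 0.04 m/s and contact force between each of infuser_small_a, infuser_small_b and the fingers below 0.05 N and x of infuser_small_b in the frame of hook_spare between -0.16 and -0.015 m and y of infuser_small_b in the frame of hook_spare between -0.012 and 0.012 m and z of infuser_small_b in the frame of hook_spare between -0.058 and -0.044 m and x of infuser_large in the frame of hook_crowded above -0.16 m and z of infuser_large in the frame of hook_crowded between -0.058 and -0.044 m), for 0.2 s.
At the end, for the whole second after the job is handed in: Both small infusers hang free and still on the spare hook (within 0.2 rad of upright); the large one sits released and still in the mug, wings on the rim (within 12 mm of the mouth's centre, 4 mm of rim height, 0.12 rad of level); the mug stands upright on the worktop (x of infuser_small_a in the frame of hook_spare between -0.16 and -0.015 m and y of infuser_small_a in the frame of hook_spare between -0.012 and 0.012 m and z of infuser_small_a in the frame of hook_spare between -0.058 and -0.044 m and angle between each of infuser_small_a, infuser_small_b's own z axis and vertical below 0.2 rad and linear speed of each of infuser_small_a, infuser_small_b below 0.04 m/s and contact force between each of infuser_small_a, infuser_small_b, infuser_large and the fingers below 0.05 N and x of infuser_small_b in the frame of hook_spare between -0.16 and -0.015 m and y of infuser_small_b in the frame of hook_spare between -0.012 and 0.012 m and z of infuser_small_b in the frame of hook_spare between -0.058 and -0.044 m and horizontal distance between infuser_large and mug_rim below 0.012 m and z of infuser_large in the frame of mug_rim between -0.004 and 0.004 m and angle between infuser_large's own z axis and vertical below 0.12 rad and linear speed of infuser_large below 0.03 m/s and angle between mug_staff's own z axis and vertical below 0.08 rad and height (world z) of mug_staff below 0.008 m and linear speed of mug_staff below 0.02 m/s); the robot touches nothing.
It fails at once if an infuser is dropped (falls faster than 0.5 m/s, let go of) ((linear speed of infuser_small_a above 0.5 m/s and contact force between infuser_small_a and the fingers below 0.01 N) or (linear speed of infuser_small_b above 0.5 m/s and contact force between infuser_small_b and the fingers below 0.01 N) or (linear speed of infuser_large above 0.5 m/s and contact force between infuser_large and the fingers below 0.01 N)).
It fails at once if the mug is tipped (angle between mug_staff's own z axis and vertical above 0.35 rad).
It fails at once if a bystander is knocked more than 30 mm from its place (distance of any of tape, ramekin_e, ramekin_f from where it was at the start of the episode above 0.03 m).
It also fails if it takes over 70 s, if anything falls off the work surface, if the arm or the gripper's body presses on something with over 40 N, if the wrist force passes 120 N, or if a joint passes its speed limit or range.

ROBOT

A 6-joint arm with a two-finger parallel gripper is mounted at the origin on a cart in front of the work surface, level with it; the furniture and walls round the work are solid. World frame = base frame: x ahead of the robot, y to its left, z up, the work surface at z = 0. Lengths are in m, angles in degrees, forces in N, time in s.
With the tool pointing down it reaches from about 0.35 to 0.875 m from the base axis. Payload 4.2 kg.
Tool frame: the origin (TCP) lies on the front face of the gripper's body, between the roots of the fingers; the fingertips stand 70 mm ahead of it and the grasp point (between the pads) lies 51 mm ahead of it; z points along the fingers, y is the line along which they close (so a half turn about z gives the same grasp; the last joint's range is limited). The gripper opens to 87 mm and grips with 3 to 60 N. Pads are 19 mm wide; open, the fingers measure 117 mm over their backs; the gripper's body (75 mm by 190 mm) begins 51 mm behind the grasp point.
Start: joints at [86.15, 22.042, 0.453, 0, -68.411, -14.817], TCP at [0.2, 0.592, 0.292] pointing down, gripper open.
Joint ranges: [-179.83, 179.83], [-69.29, 118.12], [-61.27, 80.66], [-181.25, 117.63], [-171.15, -9.14], [-177.46, 177.46]. Speed limits (degrees/s): [159.86, 159.86, 180, 180, 180, 180].

INTERFACE

Orientations are given as a 3x3 rotation matrix whose columns are the frame's x, y, z axes.
In Python, from station import r gives the robot as it stands.
- The arm moves only by the shell command python3 -m pendant 'ROWS' [OPENING]. ROWS is JSON, a list of rows, each a list of 2 entries, a list of its own where there are three numbers: the shift along the tool's x, y, z in mm, then the turn, a rotation vector about the tool's x, y, z in rad. A call has 1 to 10 rows; each row is the pose to reach, as a shift and turn from the pose commanded when the call began, along the tool's axes at that moment; what a row does not reach only later rows make up. A row lasts 1/10 s, in which the tool goes at most 50 mm and 8.59 degrees, less where a joint would pass 70% of its speed; a pose out of reach is approached as far as the arm can. A call with a gripper value outside its range is refused whole. OPENING is the opening, from 0 (shut) to 1 (fully open), set as the call begins (- or left out, the last holds). The fingers move at their own pace and stop on an object; the grip force is fixed at half the most. Time passes only in rows, so rows that repeat a pose let the fingers close. It gives the time, the measured TCP pose, the force, the opening and the grip force at its end, in the units of the state.
- r.sense(): the state, without advancing time (a new reading comes with each control period).
- r.capture(name): name is "scene" or "top" or "wrist"; returns a dict with "frame" (480x640x3 uint8, red, green, blue), "vertical_fov" (degrees; the focal length in pixels is half the picture's height over the tangent of half this angle, whatever the lens; pixels are square), "cx", "cy" (the principal point, pixels), "rvec" (rotation vector, rad) and "tvec" (3), from world to camera coordinates, as OpenCV has them. Camera axes: x right, y down, z forward; pixel columns grow to the right and rows downward; lengths in m; the calibration is good to about 2 mm. The wrist camera is an equidistant fisheye: a pixel r from the principal point sees the ray r / f radians off the axis. A picture is of the moment at which its call begins. There is no depth.
- r.finish_job(): hands the job in; it is judged then, once.
The state is a dict: "time_s": time; "joints": joint angles; "joint_velocities": joint speeds; "effort": joint torques, N m; "tcp_pos": TCP position; "ee_rot": TCP orientation; "wrist_force": force on the tool from outside, world axes, zero at the start; "moment": the same for the moment, N m; "gripper_width": opening from 0.0 (shut) to 1.0 (fully open); "gripper_force": force on a finger pad.
Only numpy, scipy, OpenCV 4.12 (cv2) and the standard library are available. Lean on these libraries where they do the work, as an engineer would, in place of code of your own. Each camera call takes 0.05 s, during which the arm holds its last target. There are 200 camera calls.

## Working session

There is one attempt and no reset: what is moved stays moved. The work goes in short steps, Python scripts to look and compute and a shell command to move; the robot and the scene stay as the last step left them, time stands still between calls to the robot, and variables do not carry over. Pictures are saved under pics/ and viewed, at most 10 in all, crops included, and the job is handed in when it is done.

```bash
ls; mkdir -p pics; python3 - <<'E'
from station import r
import cv2
s=r.sense(); print(s['time_s'],s['tcp_pos'],s['ee_rot'],s['gripper_width'])
for n in ['scene','top']:
    c=r.capture(n); cv2.imwrite(f'pics/{n}0.png',c['frame'][:,:,::-1]); print(n,c['vertical_fov'],c['cx'],c['cy'],c['rvec'],c['tvec'])
E
```

```text
pics
0.0 [0.19986786 0.59169213 0.29115223] [[ 9.47335567e-01 -3.20242009e-01 -6.15175838e-04]
 [-3.20242585e-01 -9.47333196e-01 -2.12192888e-03]
 [ 9.67542749e-05  2.20718420e-03 -9.99997559e-01]] 1.0010779088747506
scene 57.82732571973465 321.6324231559474 239.89725245308335 [ 2.01773352 -1.17437619  0.53946642] [-0.30586374  0.43727835  0.7826165 ]
top 50.66418692617215 321.1352925320211 247.59584061549901 [ 2.13086729 -2.17768118  0.11187492] [-0.01376955  0.61187613  1.25527514]
```

View pics/scene0.png

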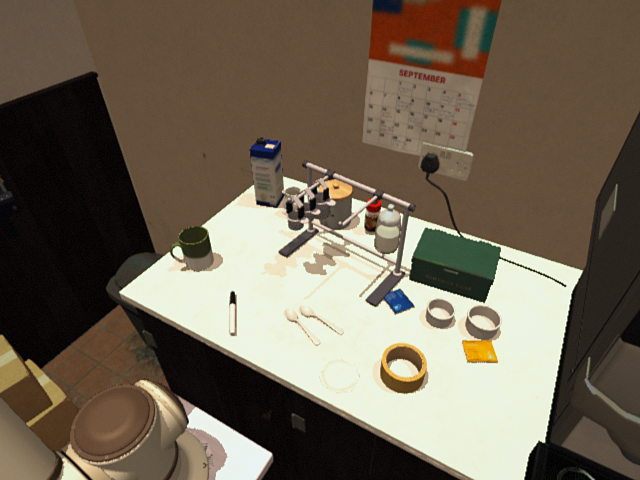

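View pics/top0.png

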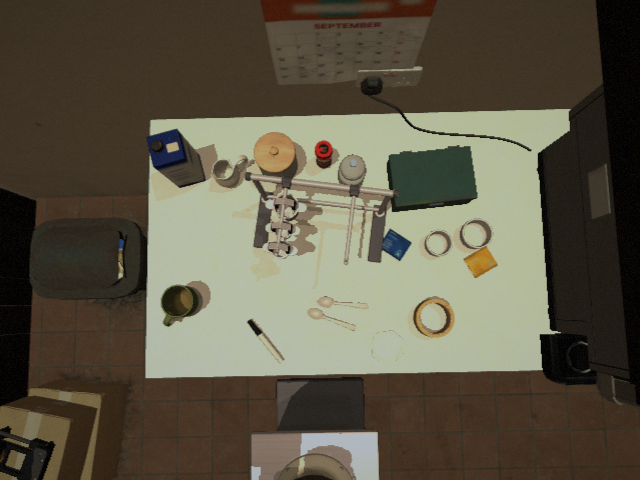

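The overview shows the rack with the crowded hook at left (281,220 in top) and the spare at right (350,225). The mug is at left front (180,302) with its handle at (168,322). Next, a zoom on the rack.

```bash
python3 - <<'E'
import cv2
a=cv2.imread('pics/top0.png')[165:275,235:405]; b=cv2.imread('pics/scene0.png')[155:275,270:420]
cv2.imwrite('pics/t1.png',cv2.resize(a,None,fx=4.7,fy=4.7,interpolation=cv2.INTER_CUBIC))
cv2.imwrite('pics/s1.png',cv2.resize(b,None,fx=5,fy=5,interpolation=cv2.INTER_CUBIC))
E
cat > h.py <<'E'
import numpy as np, cv2
from station import r
def ray(c,u,v):
    f=240/np.tan(np.radians(c['vertical_fov'])/2)
    x,y=(u-c['cx'])/f,(v-c['cy'])/f
    if c.get('fish'):
        t=np.hypot(x,y); d=np.array([x/t*np.sin(t),y/t*np.sin(t),np.cos(t)]) if t>0 else np.array([0,0,1.])
    else: d=np.array([x,y,1.])
    R=cv2.Rodrigues(np.array(c['rvec'],float))[0]; t=np.array(c['tvec'],float)
    return -R.T@t, R.T@d
def onz(c,u,v,z):
    o,d=ray(c,u,v); return o+d*(z-o[2])/d[2]
def proj(c,P):
    f=240/np.tan(np.radians(c['vertical_fov'])/2)
    R=cv2.Rodrigues(np.array(c['rvec'],float))[0]; q=R@np.array(P,float)+np.array(c['tvec'],float)
    if c.get('fish'):
        th=np.arctan2(np.hypot(q[0],q[1]),q[2]); n=np.hypot(q[0],q[1]); return np.array([c['cx']+f*th*q[0]/n,c['cy']+f*th*q[1]/n])
    return np.array([c['cx']+f*q[0]/q[2],c['cy']+f*q[1]/q[2]])
def cap(n):
    c=r.capture(n); c['fish']=(n=='wrist'); return c
def tri(c1,p1,c2,p2):
    o1,d1=ray(c1,*p1);o2,d2=ray(c2,*p2)
    k=np.linalg.lstsq(np.stack([d1,-d2],1),o2-o1,rcond=None)[0]
    a,b=o1+k[0]*d1,o2+k[1]*d2; return (a+b)/2,np.linalg.norm(a-b)
E
```

```text
(no output)
```

View pics/t1.png

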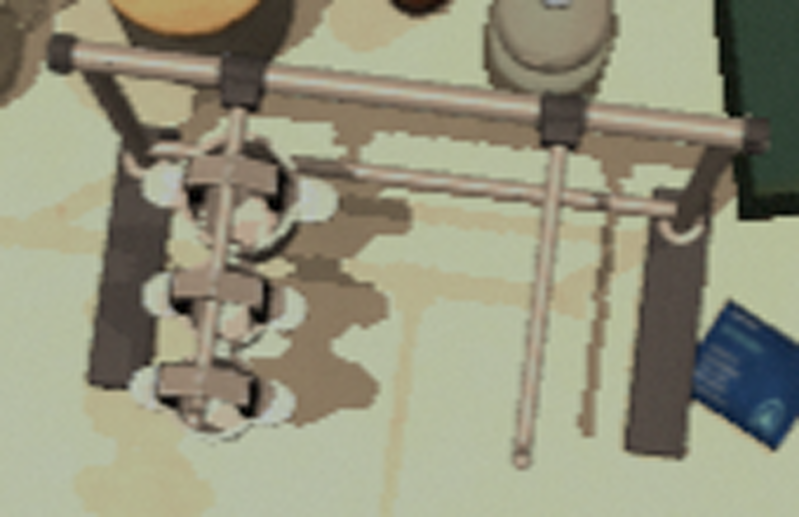

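View pics/s1.png

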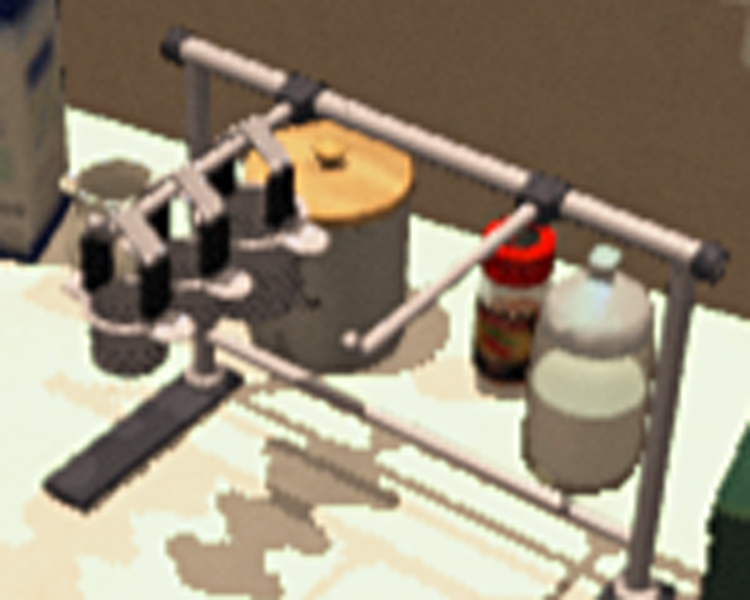

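Top crop: rail ends (62,53) and (758,133); clips (241,80) and (562,120); spare tip (521,458). The bail tops are at (233,176), (220,285) and (203,381). In the scene crop the rail ends are at (175,45) and (710,260), and the spare tip is at (355,340).

```bash
python3 - <<'E'
from h import *
np.set_printoptions(precision=4,suppress=True)
c=cap('top'); s=cap('scene')
T=lambda x,y:(235+(x+.5)/4.7-.5,165+(y+.5)/4.7-.5)
S=lambda x,y:(270+(x+.5)/5-.5,155+(y+.5)/5-.5)
for n,p,z in [('railL',(62,53),.235),('railR',(758,133),.235),('clipC',(241,80),.235),('clipS',(562,120),.235),('Sbase',(557,150),.235),('Stip',(521,458),.247),('Sprong',(526,430),.235),('Cbase',(238,112),.235),('L',(233,176),.244),('a',(220,285),.244),('b',(203,381),.244)]:
    print(n,onz(c,*T(*p),z))
for n,a,b in [('railL',(62,53),(175,45)),('railR',(758,133),(710,260)),('Stip',(521,458),(352,338))]: print(n,tri(c,T(*a),s,S(*b)))
A,B=onz(c,*T(62,53),.235),onz(c,*T(758,133),.235); d=A-B; print('len',np.linalg.norm(d),'yaw',np.degrees(np.arctan2(-d[0],d[1])),'mid',(A+B)/2)
# mug
for cc,box in [(c,(140,270,220,340)),(s,(165,215,220,280))]:
    x0,y0,x1,y1=box; im=cc['frame'][y0:y1,x0:x1].astype(int)
    m=((im[...,1]>im[...,2]+15)&(im.max(2)<110)).astype(np.uint8)
    k,l,st,ce=cv2.connectedComponentsWithStats(m); i=1+st[1:,4].argmax(); print('mug',st[i]+[x0,y0,0,0,0],ce[i]+[x0,y0])
im=c['frame'][270:340,150:215,::-1]; im2=s['frame'][215:280,165:220,::-1]
cv2.imwrite('pics/mug.png',np.hstack([cv2.resize(im,(390,420),interpolation=cv2.INTER_CUBIC),cv2.resize(im2,(357,420),interpolation=cv2.INTER_CUBIC)]))
E
```

```text
railL [0.7498 0.1279 0.235 ]
railR [ 0.7039 -0.1945  0.235 ]
clipC [0.7349 0.0445 0.235 ]
clipS [ 0.7122 -0.1041  0.235 ]
Sbase [ 0.6981 -0.1014  0.235 ]
Stip [ 0.5545 -0.0806  0.247 ]
Sprong [ 0.5683 -0.0836  0.235 ]
Cbase [0.7197 0.0461 0.235 ]
L [0.6876 0.048  0.244 ]
a [0.6371 0.0546 0.244 ]
b [0.5931 0.0628 0.244 ]
railL (array([0.7494, 0.1274, 0.2369]), np.float64(0.0003911810815817459))
railR (array([ 0.7036, -0.1946,  0.2374]), np.float64(0.0008832256291255896))
Stip (array([ 0.555 , -0.0817,  0.2486]), np.float64(0.0026901612802855824))
len 0.32566695337495993 yaw -8.101889778084873 mid [ 0.7269 -0.0333  0.235 ]
mug [161 285  34  42 663] [178.1674 304.6878]
mug [ 165  215   49   47 1690] [187.3254 234.9633]
```

View pics/mug.png

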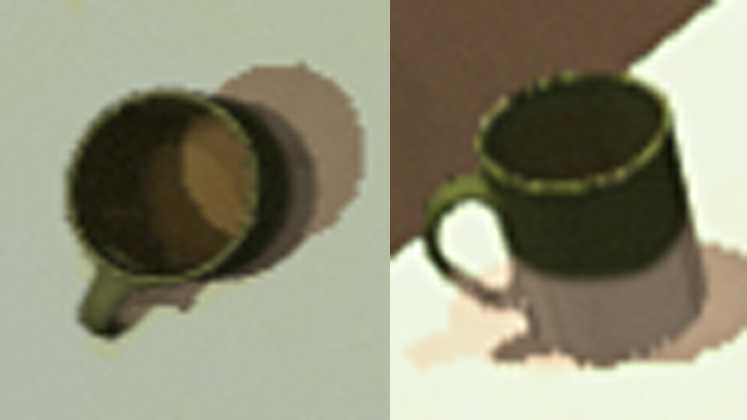

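Points agree with the given sizes: tip height 0.248, rail level, yaw -8.1°. Moving to a view pose above small b.

```bash
python3 -m pendant '[[[10,7,-20],[0,0,0]],[[40,28,-45],[0,0,0]],[[80,57,-65],[0,0,0]],[[120,86,-68],[0,0,0]],[[160,114,-68],[0,0,0]],[[200,143,-68],[0,0,0]],[[240,171,-68],[0,0,0]],[[280,200,-68],[0,0,0]],[[320,229,-68],[0,0,0]],[[360,257,-68],[0,0,0]]]' 1
python3 -m pendant '[[[40,29,0],[0,0,-0.05]],[[80,57,0],[0,0,-0.1]],[[120,86,0],[0,0,-0.15]],[[150,107,0],[0,0,-0.185]],[[169,121,0],[0,0,-0.185]],[[169,121,0],[0,0,-0.185]],[[169,121,0],[0,0,-0.185]]]'
python3 - <<'E'
from h import *
s=r.sense(); print(s['time_s'],s['tcp_pos'],s['ee_rot'],s['joints'])
c=cap('wrist'); cv2.imwrite('pics/w1.png',c['frame'][:,:,::-1]); print(c['vertical_fov'],c['cx'],c['cy'],ray(c,c['cx']+1,c['cy']))
E
```

```text
time_s: 1.2
tcp_pos: [0.4594, 0.2315, 0.3604]
ee_rot: [[0.947, -0.32, 0.0], [-0.32, -0.947, 0.0], [0.0, -0.0, -1.0]]
wrist_force: [0.5, 1.5, -0.4]
gripper_width: 1.001
gripper_force: 0.0
time_s: 1.9
tcp_pos: [0.5801, 0.0643, 0.3597]
ee_rot: [[0.99, -0.142, -0.001], [-0.142, -0.99, -0.0], [-0.001, 0.0, -1.0]]
wrist_force: [0.2, -0.0, -0.9]
gripper_width: 0.997
gripper_force: 0.0
1.9 [0.58011032 0.06433945 0.35970536] [[ 9.89924834e-01 -1.41589646e-01 -1.09309990e-03]
 [-1.41589755e-01 -9.89925422e-01 -2.26863149e-05]
 [-1.07887523e-03  1.77229493e-04 -9.99999402e-01]] [ 2.22089602e+01  1.58001430e+01  1.01704860e+00 -2.32328419e-02
 -7.52753816e+01  5.96571082e+01]
65.70646984690485 318.076444092837 240.15511381828625 (array([0.64797993, 0.05451704, 0.45259743]), array([-0.25439479,  0.03371775, -0.9665125 ]))
```

View pics/w1.png

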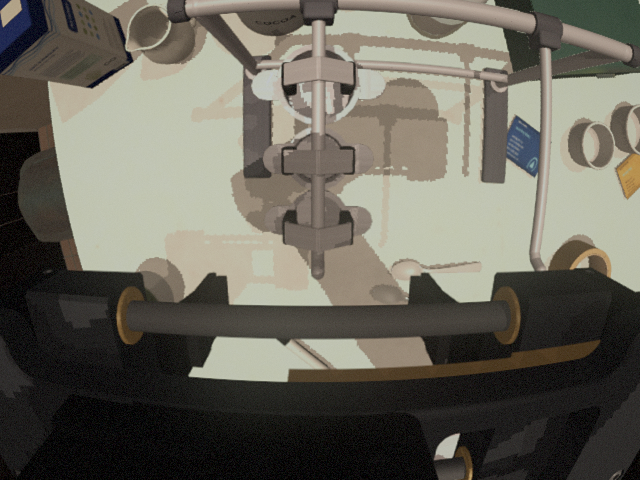

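The wrist view shows the crowded prong from (319,20) to (318,272), with bail centres at b (318,230), a (318,160) and L (319,72). The spare prong runs from (546,60) to (536,240), tip at (540,265).

```bash
python3 - <<'E'
from h import *
np.set_printoptions(precision=4,suppress=True)
c=cap('wrist'); t=r.sense(); R=np.array(t['ee_rot']); p=np.array(t['tcp_pos'])
for n,u,v,z in [('b',318.5,230,.240),('a',318,160,.240),('L',319,72,.240),('Cprong',319,25,.235),('Cprong2',318.5,262,.235),('Ctip',318,272,.247),('Sp1',546,70,.235),('Sp2',538,225,.235),('Stip',540,265,.247),('clipC',319,10,.235),('clipS',548,32,.235)]:
    P=onz(c,u,v,z); print(n,P,'tool mm',(R.T@(P-p))*1000)
A,B=onz(c,319,25,.235),onz(c,318.5,262,.235);print(np.degrees(np.arctan2(*(A-B)[1::-1])))
A,B=onz(c,546,70,.235),onz(c,538,225,.235);print(np.degrees(np.arctan2(*(A-B)[1::-1])))
cc=cap('top');ss=cap('scene'); print('rim',onz(cc,176.75,300.4,.101),onz(ss,192.9,234.7,.101))
E
```

```text
b [0.5979 0.062  0.24  ] tool mm [ 18.4962   0.7311 120.2237]
a [0.6385 0.0565 0.24  ] tool mm [ 59.4962   0.5005 120.2124]
L [0.6889 0.0488 0.24  ] tool mm [110.4368   1.1421 120.1982]
Cprong [0.7191 0.0445 0.235 ] tool mm [140.9202   1.2067 125.1898]
Cprong2 [0.5767 0.065  0.235 ] tool mm [ -2.9526   0.711  125.2296]
Ctip [0.5745 0.0657 0.247 ] tool mm [ -5.2039   0.4005 113.2303]
Sp1 [ 0.6844 -0.1021  0.235 ] tool mm [127.0712 151.2411 125.1736]
Sp2 [ 0.58   -0.0864  0.235 ] tool mm [ 21.4424 150.2568 125.2029]
Stip [ 0.5558 -0.0813  0.247 ] tool mm [ -3.2062 148.5365 113.2099]
clipC [0.7289 0.0431 0.235 ] tool mm [150.8179   1.225  125.187 ]
clipS [ 0.7117 -0.1096  0.235 ] tool mm [155.1275 154.8337 125.1653]
-8.216135730668645
-8.552566228333461
rim [0.4841 0.321  0.101 ] [0.4842 0.3187 0.101 ]
```

```bash
python3 -m pendant '[[[8,1,20],[0,0,0]],[[17,1,45],[0,0,0]],[[17,1,70],[0,0,0]],[[17,1,88],[0,0,0]],[[17,1,97],[0,0,0]],[[17,1,97],[0,0,0]],[[17,1,97],[0,0,0]]]' 1
python3 -m pendant '[[[0,0,0],[0,0,0]],[[0,0,0],[0,0,0]],[[0,0,0],[0,0,0]],[[0,0,0],[0,0,0]],[[0,0,0],[0,0,0]],[[0,0,0],[0,0,0]]]' 0.3
python3 -m pendant '[[[0,0,-3],[0,0,0]],[[0,0,-8],[0,0,0]],[[0,0,-14],[0,0,0]],[[0,0,-20],[0,0,0]],[[0,0,-24],[0,0,0]],[[0,0,-24],[0,0,0]],[[0,0,-24],[0,0,0]]]'
python3 - <<'E'
from h import *
c=cap('wrist'); cv2.imwrite('pics/w2.png',c['frame'][:,:,::-1])
E
```

```text
time_s: 2.8
tcp_pos: [0.5973, 0.0618, 0.2644]
ee_rot: [[0.99, -0.139, 0.002], [-0.139, -0.99, 0.0], [0.002, -0.0, -1.0]]
wrist_force: [-0.3, 0.2, -0.0]
gripper_width: 1.002
gripper_force: 0.0
time_s: 3.4
tcp_pos: [0.5969, 0.0613, 0.2633]
ee_rot: [[0.99, -0.14, 0.0], [-0.14, -0.99, 0.0], [0.0, -0.0, -1.0]]
wrist_force: [-0.5, 0.9, -0.6]
gripper_width: 0.535
gripper_force: 0.2
time_s: 4.1
tcp_pos: [0.5968, 0.0613, 0.2873]
ee_rot: [[0.99, -0.14, -0.0], [-0.14, -0.99, 0.0], [-0.0, -0.0, -1.0]]
wrist_force: [0.7, -0.3, -1.0]
gripper_width: 0.528
gripper_force: 30.0
```

View pics/w2.png

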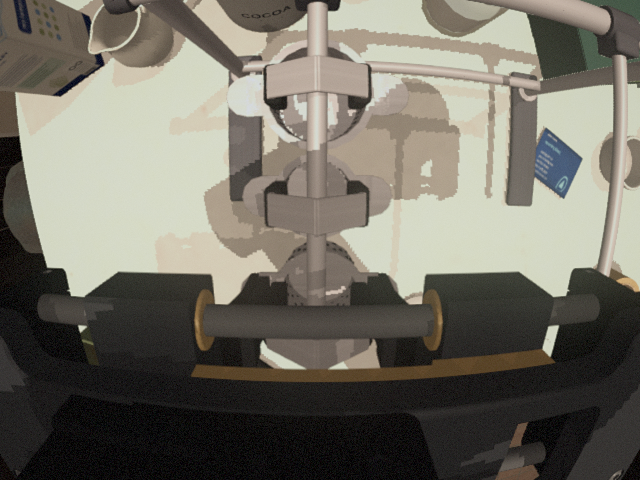

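Grip holds at 46 mm and 30 N, with b lifted and the others still hanging. Carrying b to the spare hook.

```bash
python3 -m pendant '[[[-5,0,0],[0,0,0]],[[-15,0,0],[0,0,0]],[[-30,0,0],[0,0,0]],[[-45,0,0],[0,0,0]],[[-60,0,0],[0,0,0]],[[-70,0,0],[0,0,0]],[[-75,5,0],[0,0,0]],[[-75,15,0],[0,0,0]],[[-75,30,0],[0,0,0]],[[-75,50,0],[0,0,0]]]'
python3 -m pendant '[[[0,20,0],[0,0,0]],[[0,40,0],[0,0,0]],[[0,60,0],[0,0,0]],[[0,80,0],[0,0,0]],[[0,93,0],[0,0,0]],[[0,99,0],[0,0,0]],[[0,99,0],[0,0,0]],[[0,99,0],[0,0,0]]]'
python3 - <<'E'
from h import *
c=cap('wrist'); cv2.imwrite('pics/w3.png',c['frame'][:,:,::-1])
s=cap('scene'); cv2.imwrite('pics/s3.png',s['frame'][:,:,::-1])
E
```

```text
time_s: 5.15
tcp_pos: [0.5158, 0.0212, 0.2872]
ee_rot: [[0.99, -0.14, 0.0], [-0.14, -0.99, -0.0], [0.0, 0.0, -1.0]]
wrist_force: [-0.4, -0.4, 0.3]
gripper_width: 0.525
gripper_force: 30.0
time_s: 5.95
tcp_pos: [0.5019, -0.0756, 0.2872]
ee_rot: [[0.99, -0.14, 0.0], [-0.14, -0.99, 0.0], [0.0, -0.0, -1.0]]
wrist_force: [-0.0, 0.3, -1.1]
gripper_width: 0.528
gripper_force: 30.0
```

View pics/w3.png

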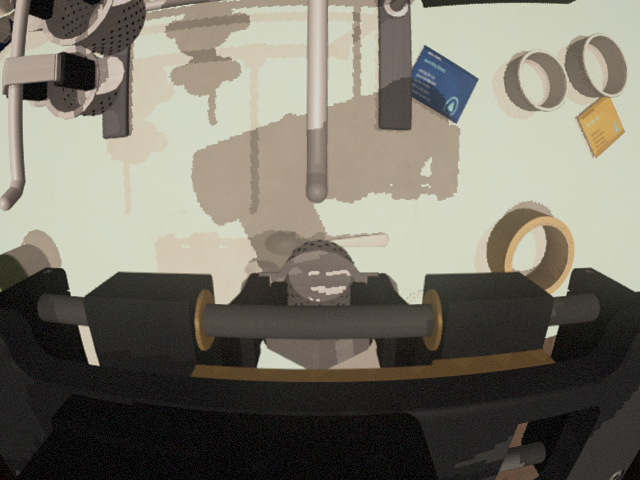

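The spare prong lines up with the gripper (u≈317, tip at row 190). Inserting and lowering b.

```bash
python3 -m pendant '[[[8,0,0],[0,0,0]],[[25,0,0],[0,0,0]],[[45,0,0],[0,0,0]],[[65,0,0],[0,0,0]],[[85,0,0],[0,0,0]],[[105,0,0],[0,0,0]],[[125,0,0],[0,0,0]],[[145,0,0],[0,0,0]],[[157,0,0],[0,0,0]],[[162,0,0],[0,0,0]]]'
python3 -m pendant '[[[0,0,0],[0,0,0]],[[0,0,4],[0,0,0]],[[0,0,10],[0,0,0]],[[0,0,15],[0,0,0]],[[0,0,19],[0,0,0]],[[0,0,22],[0,0,0]],[[0,0,23],[0,0,0]],[[0,0,24],[0,0,0]],[[0,0,24],[0,0,0]]]'
python3 - <<'E'
from h import *
s=cap('scene'); cv2.imwrite('pics/s4.png',cv2.resize(s['frame'][140:280,260:420,::-1],None,fx=4,fy=4))
E
```

```text
time_s: 7.05
tcp_pos: [0.6636, -0.0981, 0.2862]
ee_rot: [[0.99, -0.14, -0.001], [-0.14, -0.99, -0.0], [-0.001, 0.0, -1.0]]
wrist_force: [-0.1, -0.2, -1.1]
gripper_width: 0.529
gripper_force: 30.0
time_s: 7.95
tcp_pos: [0.6622, -0.0985, 0.2634]
ee_rot: [[0.99, -0.14, 0.0], [-0.14, -0.99, -0.0], [0.0, 0.0, -1.0]]
wrist_force: [-0.5, -0.1, -1.7]
gripper_width: 0.525
gripper_force: 30.0
```

View pics/s4.png

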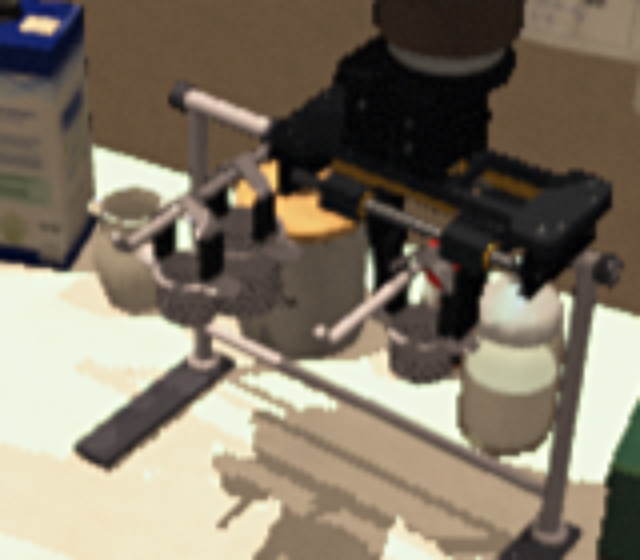

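b sits on the spare hook between the sleeves. Releasing, rising, and moving above a.

```bash
python3 -m pendant '[[[0,0,0],[0,0,0]],[[0,0,0],[0,0,0]],[[0,0,0],[0,0,0]],[[0,0,0],[0,0,0]],[[0,0,0],[0,0,0]],[[0,0,0],[0,0,0]]]' 1
python3 -m pendant '[[[0,0,-5],[0,0,0]],[[0,0,-15],[0,0,0]],[[0,0,-30],[0,0,0]],[[0,0,-50],[0,0,0]],[[0,0,-70],[0,0,0]],[[0,0,-77],[0,0,0]],[[-5,-15,-77],[0,0,0]],[[-12,-40,-77],[0,0,0]],[[-22,-75,-77],[0,0,0]],[[-32,-110,-77],[0,0,0]]]'
python3 -m pendant '[[[-7,-25,0],[0,0,0]],[[-11,-37,0],[0,0,0]],[[-11,-39,0],[0,0,0]],[[-11,-39,0],[0,0,0]],[[-11,-39,0],[0,0,0]]]'
python3 - <<'E'
from h import *
np.set_printoptions(precision=4,suppress=True)
c=cap('wrist'); s=cap('scene'); t=r.sense(); R=np.array(t['ee_rot']); p=np.array(t['tcp_pos'])
cv2.imwrite('pics/w5.png',c['frame'][:,:,::-1])
def blobs(c,box,thr,amin):
    x0,y0,x1,y1=[int(q) for q in box]; g=c['frame'][y0:y1,x0:x1].max(2)
    k,l,st,ce=cv2.connectedComponentsWithStats((g<thr).astype(np.uint8))
    for i in range(1,k):
        if st[i,4]>=amin: print('  area',st[i,4],'c',ce[i]+[x0,y0],'wh',st[i,2:4])
X=np.array([.990,-.141,0]);Y=np.array([.141,.990,0]);
for n,P in [('b',np.array([.6622,-.0985,.206])),('L',np.array([.6889,.0488,.206])),('a',np.array([.639,.0565,.206]))]:
    q=[proj(s,P+sg*.021*Y) for sg in (1,-1)]; print(n,'expected sleeves scene',q[0],q[1])
    m=np.mean(q,0); blobs(s,(m[0]-18,m[1]-16,m[0]+18,m[1]+16),45,6)
E
```

```text
time_s: 8.6
tcp_pos: [0.6621, -0.0985, 0.2633]
ee_rot: [[0.99, -0.14, 0.0], [-0.14, -0.99, -0.0], [0.0, 0.0, -1.0]]
wrist_force: [-0.2, -0.2, -0.1]
gripper_width: 0.959
gripper_force: 0.0
time_s: 9.6
tcp_pos: [0.6449, 0.0166, 0.3389]
ee_rot: [[0.99, -0.141, -0.002], [-0.141, -0.99, 0.0], [-0.002, 0.0, -1.0]]
wrist_force: [0.4, 0.1, -0.3]
gripper_width: 0.999
gripper_force: 0.0
time_s: 10.1
tcp_pos: [0.6405, 0.0542, 0.34]
ee_rot: [[0.99, -0.141, -0.0], [-0.141, -0.99, -0.0], [-0.0, 0.0, -1.0]]
wrist_force: [-0.1, 0.1, 0.3]
gripper_width: 0.999
gripper_force: 0.0
b expected sleeves scene [358.6971 211.2957] [373.2642 217.6724]
  area 7 c [378.8571 198.4286] wh [5 2]
  area 25 c [358.96 215.52] wh [6 7]
  area 61 c [372.541  218.1475] wh [ 8 13]
L expected sleeves scene [312.3036 189.4254] [325.0869 194.9937]
  area 77 c [322.3896 180.4416] wh [ 8 11]
  area 13 c [330.0769 177.3077] wh [5 4]
  area 25 c [314.44 190.28] wh [5 7]
  area 53 c [325.3208 194.7925] wh [ 6 12]
  area 27 c [301.4074 199.7407] wh [4 9]
  area 52 c [312.6154 202.9615] wh [ 6 10]
a expected sleeves scene [299.6799 198.1543] [312.5885 204.036 ]
  area 8 c [321.    185.375] wh [5 2]
  area 25 c [314.44 190.28] wh [5 7]
  area 7 c [323. 196.] wh [1 7]
  area 36 c [300.7222 200.1111] wh [6 9]
  area 60 c [312.4833 203.6833] wh [ 6 12]
```

b and the others sit where expected (within 1 px). Grasping a.

```bash
python3 -m pendant '[[[-1,0,15],[0,0,0]],[[-1,0,35],[0,0,0]],[[-1,0,55],[0,0,0]],[[-1,0,70],[0,0,0]],[[-1,0,77],[0,0,0]],[[-1,0,77],[0,0,0]],[[-1,0,77],[0,0,0]]]' 1
python3 -m pendant '[[[0,0,0],[0,0,0]],[[0,0,0],[0,0,0]],[[0,0,0],[0,0,0]],[[0,0,0],[0,0,0]],[[0,0,0],[0,0,0]],[[0,0,0],[0,0,0]],[[0,0,0],[0,0,0]],[[0,0,0],[0,0,0]]]' 0.3
python3 -m pendant '[[[0,0,-3],[0,0,0]],[[0,0,-8],[0,0,0]],[[0,0,-14],[0,0,0]],[[0,0,-20],[0,0,0]],[[0,0,-24],[0,0,0]],[[0,0,-24],[0,0,0]],[[0,0,-24],[0,0,0]]]'
python3 - <<'E'
from h import *
s=cap('scene'); Y=np.array([.141,.990,0])
cv2.imwrite('pics/s6.png',s['frame'][:,:,::-1])
for n,P in [('L',np.array([.6889,.0488,.206])),('a',np.array([.639,.0555,.230]))]:
    print(n,[proj(s,P+sg*.021*Y) for sg in (1,-1)])
g=s['frame'][180:216,290:335].max(2); k,l,st,ce=cv2.connectedComponentsWithStats((g<45).astype(np.uint8))
print([(st[i,4],(ce[i]+[290,180]).round(1)) for i in range(1,k) if st[i,4]>8])
E
```

```text
time_s: 10.9
tcp_pos: [0.64, 0.0549, 0.2641]
ee_rot: [[0.99, -0.141, 0.001], [-0.141, -0.99, -0.0], [0.001, -0.0, -1.0]]
wrist_force: [-0.1, -0.0, 0.2]
gripper_width: 0.999
gripper_force: 0.0
time_s: 11.7
tcp_pos: [0.6395, 0.0554, 0.2633]
ee_rot: [[0.99, -0.14, 0.0], [-0.14, -0.99, 0.0], [0.0, -0.0, -1.0]]
wrist_force: [0.3, 0.5, -0.4]
gripper_width: 0.527
gripper_force: 30.0
time_s: 12.4
tcp_pos: [0.6394, 0.0553, 0.2873]
ee_rot: [[0.99, -0.14, -0.0], [-0.14, -0.99, 0.0], [-0.0, -0.0, -1.0]]
wrist_force: [-0.3, -0.6, -1.3]
gripper_width: 0.528
gripper_force: 30.0
L [array([312.30355049, 189.42540454]), array([325.08690845, 194.9937171 ])]
a [array([299.67176841, 190.35706936]), array([312.77249936, 196.18238704])]
[(np.int32(102), array([298. , 186.8])), (np.int32(200), array([314.1, 190.8])), (np.int32(154), array([326.9, 187.4]))]
```

```bash
python3 -m pendant '[[[-5,0,0],[0,0,0]],[[-15,0,0],[0,0,0]],[[-30,0,0],[0,0,0]],[[-45,0,0],[0,0,0]],[[-60,0,0],[0,0,0]],[[-75,0,0],[0,0,0]],[[-90,0,0],[0,0,0]],[[-105,0,0],[0,0,0]],[[-115,0,0],[0,0,0]],[[-118,4,0],[0,0,0]]]'
python3 -m pendant '[[[0,15,0],[0,0,0]],[[0,35,0],[0,0,0]],[[0,55,0],[0,0,0]],[[0,75,0],[0,0,0]],[[0,95,0],[0,0,0]],[[0,115,0],[0,0,0]],[[0,132,0],[0,0,0]],[[0,142,0],[0,0,0]],[[0,145,0],[0,0,0]],[[0,145,0],[0,0,0]]]'
python3 -m pendant '[[[0,0,0],[0,0,0]],[[8,0,0],[0,0,0]],[[22,0,0],[0,0,0]],[[40,0,0],[0,0,0]],[[58,0,0],[0,0,0]],[[76,0,0],[0,0,0]],[[90,0,0],[0,0,0]],[[99,0,0],[0,0,0]],[[102,0,0],[0,0,0]],[[102,0,0],[0,0,0]]]'
python3 -m pendant '[[[0,0,0],[0,0,0]],[[0,0,4],[0,0,0]],[[0,0,10],[0,0,0]],[[0,0,15],[0,0,0]],[[0,0,19],[0,0,0]],[[0,0,22],[0,0,0]],[[0,0,23],[0,0,0]],[[0,0,24],[0,0,0]],[[0,0,24],[0,0,0]]]'
python3 - <<'E'
from h import *
np.set_printoptions(precision=1,suppress=True)
s=cap('scene'); Y=np.array([.141,.990,0]); t=r.sense(); p=np.array(t['tcp_pos'])
cv2.imwrite('pics/s7.png',s['frame'][:,:,::-1]); P=p-[0,0,.057]
print([proj(s,P+sg*.021*Y) for sg in (1,-1)], 'prong', proj(s,p-[0,0,.028]))
E
```

```text
time_s: 13.45
tcp_pos: [0.5209, 0.0681, 0.2876]
ee_rot: [[0.99, -0.139, 0.0], [-0.139, -0.99, 0.0], [0.0, -0.0, -1.0]]
wrist_force: [0.1, 1.1, -0.4]
gripper_width: 0.533
gripper_force: 30.0
time_s: 14.45
tcp_pos: [0.5018, -0.0762, 0.2872]
ee_rot: [[0.99, -0.141, -0.0], [-0.141, -0.99, -0.0], [-0.0, 0.0, -1.0]]
wrist_force: [0.5, 0.5, -0.9]
gripper_width: 0.529
gripper_force: 30.0
time_s: 15.45
tcp_pos: [0.6029, -0.0898, 0.2869]
ee_rot: [[0.99, -0.14, -0.001], [-0.14, -0.99, 0.0], [-0.001, 0.0, -1.0]]
wrist_force: [0.0, 0.5, -0.2]
gripper_width: 0.525
gripper_force: 30.0
time_s: 16.35
tcp_pos: [0.6028, -0.09, 0.2633]
ee_rot: [[0.99, -0.14, 0.0], [-0.14, -0.99, -0.0], [0.0, 0.0, -1.0]]
wrist_force: [-0.1, -0.0, -0.6]
gripper_width: 0.525
gripper_force: 30.0
[array([344.4, 223.2]), array([359.2, 230.1])] prong [352.3 216.7]
```

```bash
python3 -m pendant '[[[0,0,0],[0,0,0]],[[0,0,0],[0,0,0]],[[0,0,0],[0,0,0]],[[0,0,0],[0,0,0]],[[0,0,0],[0,0,0]],[[0,0,0],[0,0,0]]]' 1
python3 -m pendant '[[[0,0,-5],[0,0,0]],[[0,0,-15],[0,0,0]],[[0,0,-30],[0,0,0]],[[0,0,-50],[0,0,0]],[[0,0,-70],[0,0,0]],[[0,0,-77],[0,0,0]],[[5,-15,-77],[0,0,0]],[[18,-40,-77],[0,0,0]],[[34,-75,-77],[0,0,0]],[[50,-110,-77],[0,0,0]]]'
python3 -m pendant '[[[12,-25,0],[0,0,0]],[[16,-37,0],[0,0,0]],[[17,-39,0],[0,0,0]],[[17,-39,0],[0,0,0]],[[17,-39,0],[0,0,0]]]'
python3 - <<'E'
from h import *
np.set_printoptions(precision=1,suppress=True)
s=cap('scene'); Y=np.array([.141,.990,0]); cv2.imwrite('pics/s8.png',s['frame'][:,:,::-1])
for n,P in [('b',np.array([.6622,-.0985,.206])),('L',np.array([.6889,.0488,.206])),('a',np.array([.6028,-.09,.206]))]:
    q=[proj(s,P+sg*.021*Y) for sg in (1,-1)]; m=np.mean(q,0).astype(int); x0,y0=m-[18,14]
    g=s['frame'][y0:y0+28,x0:x0+36].max(2); k,l,st,ce=cv2.connectedComponentsWithStats((g<45).astype(np.uint8))
    print(n,*q,'|',[(int(st[i,4]),ce[i]+[x0,y0]) for i in range(1,k) if st[i,4]>8])
E
```

```text
time_s: 17.0
tcp_pos: [0.6027, -0.09, 0.2633]
ee_rot: [[0.99, -0.14, 0.0], [-0.14, -0.99, -0.0], [0.0, 0.0, -1.0]]
wrist_force: [-0.1, 0.0, -0.1]
gripper_width: 0.959
gripper_force: 0.0
time_s: 18.0
tcp_pos: [0.6681, 0.0135, 0.3393]
ee_rot: [[0.99, -0.141, -0.002], [-0.141, -0.99, 0.0], [-0.002, 0.0, -1.0]]
wrist_force: [1.3, -0.8, -1.0]
gripper_width: 1.001
gripper_force: 0.0
time_s: 18.5
tcp_pos: [0.6895, 0.0472, 0.3405]
ee_rot: [[0.99, -0.141, -0.0], [-0.141, -0.99, -0.0], [-0.0, 0.0, -1.0]]
wrist_force: [0.4, -0.0, 0.3]
gripper_width: 0.996
gripper_force: 0.0
b [358.7 211.3] [373.3 217.7] | [(16, array([359.8, 214.8])), (61, array([372.5, 218.1])), (14, array([359.6, 225.9]))]
L [312.3 189.4] [325.1 195. ] | [(34, array([314. , 190.9])), (55, array([325.3, 194.6]))]
a [344.4 223.3] [359.2 230.2] | [(16, array([359.8, 214.8])), (24, array([345.3, 226.8])), (59, array([358.6, 230.2]))]
```

Both small infusers hang on the spare hook. Grasping the large one.

```bash
python3 -m pendant '[[[0,-1,15],[0,0,0]],[[0,-1,35],[0,0,0]],[[0,-1,55],[0,0,0]],[[0,-1,70],[0,0,0]],[[0,-1,77],[0,0,0]],[[0,-1,77],[0,0,0]],[[0,-1,77],[0,0,0]]]' 1
python3 -m pendant '[[[0,0,0],[0,0,0]],[[0,0,0],[0,0,0]],[[0,0,0],[0,0,0]],[[0,0,0],[0,0,0]],[[0,0,0],[0,0,0]],[[0,0,0],[0,0,0]],[[0,0,0],[0,0,0]],[[0,0,0],[0,0,0]]]' 0.3
python3 -m pendant '[[[0,0,-3],[0,0,0]],[[0,0,-8],[0,0,0]],[[0,0,-14],[0,0,0]],[[0,0,-20],[0,0,0]],[[0,0,-24],[0,0,0]],[[0,0,-24],[0,0,0]],[[0,0,-24],[0,0,0]]]'
python3 -m pendant '[[[-5,0,0],[0,0,0]],[[-15,0,0],[0,0,0]],[[-30,0,0],[0,0,0]],[[-48,0,0],[0,0,0]],[[-66,0,0],[0,0,0]],[[-84,0,0],[0,0,0]],[[-102,0,0],[0,0,0]],[[-120,0,0],[0,0,0]],[[-138,0,0],[0,0,0]],[[-155,0,0],[0,0,0]]]'
python3 -m pendant '[[[-15,0,0],[0,0,0]],[[-22,0,0],[0,0,0]],[[-25,0,0],[0,0,0]],[[-25,0,0],[0,0,0]]]'
```

```text
time_s: 19.25
tcp_pos: [0.6904, 0.0487, 0.2644]
ee_rot: [[0.99, -0.141, 0.002], [-0.141, -0.99, 0.0], [0.002, -0.0, -1.0]]
wrist_force: [-0.6, 0.6, -0.5]
gripper_width: 1.004
gripper_force: 0.0
time_s: 20.05
tcp_pos: [0.6901, 0.049, 0.2632]
ee_rot: [[0.99, -0.14, -0.0], [-0.14, -0.99, -0.0], [-0.0, 0.0, -1.0]]
wrist_force: [1.4, -0.9, -0.1]
gripper_width: 0.526
gripper_force: 30.0
time_s: 20.75
tcp_pos: [0.69, 0.0492, 0.2873]
ee_rot: [[0.99, -0.14, 0.0], [-0.14, -0.99, 0.0], [-0.0, -0.0, -1.0]]
wrist_force: [-0.1, -1.1, -0.7]
gripper_width: 0.526
gripper_force: 30.0
time_s: 21.75
tcp_pos: [0.5349, 0.0708, 0.2873]
ee_rot: [[0.99, -0.14, -0.0], [-0.14, -0.99, 0.0], [-0.0, -0.0, -1.0]]
wrist_force: [0.3, -0.5, -1.0]
gripper_width: 0.523
gripper_force: 30.0
time_s: 22.15
tcp_pos: [0.5117, 0.0744, 0.2875]
ee_rot: [[0.99, -0.14, 0.001], [-0.14, -0.99, 0.0], [0.001, -0.0, -1.0]]
wrist_force: [-0.4, 0.3, -0.8]
gripper_width: 0.525
gripper_force: 30.0
```

```bash
python3 -m pendant '[[[-4,-8,0],[0,0,0]],[[-14,-26,0],[0,0,0]],[[-28,-52,0],[0,0,0]],[[-44,-80,0],[0,0,0]],[[-60,-110,0],[0,0,0]],[[-76,-140,0],[0,0,0]],[[-92,-168,0],[0,0,0]],[[-108,-196,0],[0,0,0]],[[-121,-220,0],[0,0,0]],[[-129,-234,0],[0,0,0]]]'
python3 -m pendant '[[[-3,-6,0],[0,0,0]],[[-3,-6,0],[0,0,0]],[[-3,-6,0],[0,0,0]],[[-3,-6,0],[0,0,0]]]'
python3 - <<'E'
from h import *
c=cap('wrist'); im=c['frame']; cv2.imwrite('pics/w9.png',im[:,:,::-1]); t=r.sense(); print(t['tcp_pos'],proj(c,[.484,.320,.101]))
i=im.astype(int); m=((i[...,1]>i[...,2]+15)&(i[...,1]>=i[...,0]-3)&(i.max(2)<140)).astype(np.uint8)
k,l,st,ce=cv2.connectedComponentsWithStats(m); print([(st[j].tolist(),ce[j].round(1)) for j in range(1,k) if st[j,4]>200])
E
```

```text
time_s: 23.15
tcp_pos: [0.4165, 0.3264, 0.287]
ee_rot: [[0.99, -0.139, 0.0], [-0.139, -0.99, 0.0], [0.0, -0.0, -1.0]]
wrist_force: [0.8, 0.8, -0.5]
gripper_width: 0.523
gripper_force: 30.0
time_s: 23.55
tcp_pos: [0.4152, 0.3296, 0.2873]
ee_rot: [[0.99, -0.142, -0.0], [-0.142, -0.99, -0.0], [-0.0, 0.0, -1.0]]
wrist_force: [-0.8, -0.3, -1.3]
gripper_width: 0.526
gripper_force: 30.0
[0.41523126 0.32962469 0.28733708] [317.50478914 142.81917016]
[([267, 93, 103, 127, 2845], array([310.3, 153.6]))]
```

View pics/w9.png

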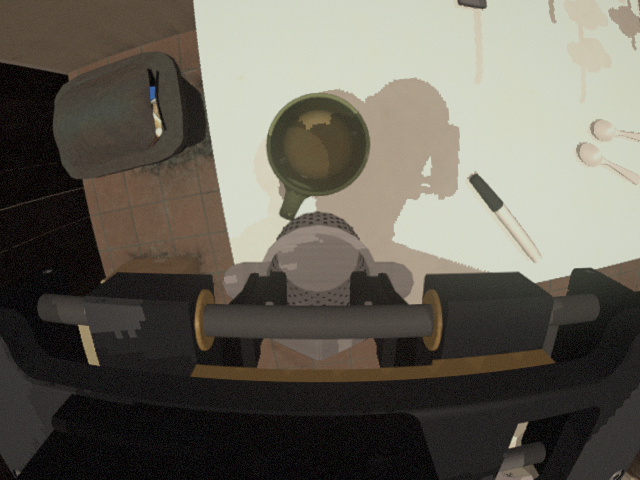

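The mug rim spans (267–369, 93–196), centre about (318,144.5), and the infuser is symmetric in the grip about u≈318. Checking its offset along x.

```bash
python3 - <<'E'
from h import *
np.set_printoptions(precision=4,suppress=True)
c=cap('wrist'); t=r.sense(); p=np.array(t['tcp_pos']); R=np.array(t['ee_rot'])
m=onz(c,318,144.5,.101); print('mug',m)
for n,zz in [('bottom',.131),('top',.079)]: print(n,[proj(c,p+R@[x,0,zz]) for x in (.025,.027,.029)])
print('wing tip +-48', [proj(c,p+R@[0,y,.079]) for y in (-.048,.048)])
g=c['frame'][200:300,216:300].astype(int); print(c['frame'][205:222,318].max(1))
for M in (m,np.array([.4835,.32,.101])): print((R.T@(M-p))*1000)
E
```

```text
mug [0.4827 0.3199 0.101 ]
bottom [array([317.7633, 215.4178]), array([317.7603, 212.2138]), array([317.7573, 208.9995])]
top [array([317.6779, 236.215 ]), array([317.6737, 232.1406]), array([317.6695, 228.0445])]
wing tip +-48 [array([223.2168, 284.1153]), array([412.2979, 283.9973])]
[171 172 172 173 172 173 129  79  85  90  73  72 100  96  61  67  99]
[ 68.2025   0.169  186.3663]
[ 68.9554  -0.0654 186.3664]
```

```bash
python3 -m pendant '[[[6,0,0],[0,0,0]],[[20,0,0],[0,0,0]],[[36,0,0],[0,0,0]],[[52,0,0],[0,0,0]],[[64,0,0],[0,0,0]],[[68,0,0],[0,0,0]],[[68,0,0],[0,0,0]],[[68,0,0],[0,0,0]],[[68,0,0],[0,0,0]]]'
python3 -m pendant '[[[0,0,8],[0,0,0]],[[0,0,22],[0,0,0]],[[0,0,36],[0,0,0]],[[0,0,46],[0,0,0]],[[0,0,54],[0,0,0]],[[0,0,60],[0,0,0]],[[0,0,66],[0,0,0]],[[0,0,72],[0,0,0]],[[0,0,78],[0,0,0]],[[0,0,84],[0,0,0]]]'
python3 -m pendant '[[[0,0,6],[0,0,0]],[[0,0,11],[0,0,0]],[[0,0,15],[0,0,0]],[[0,0,18],[0,0,0]],[[0,0,20],[0,0,0]],[[0,0,21],[0,0,0]],[[0,0,21],[0,0,0]],[[0,0,21],[0,0,0]]]'
python3 - <<'E'
from h import *
t=r.sense(); print(t['tcp_pos'],t['wrist_force'])
E
```

```text
time_s: 24.55
tcp_pos: [0.4818, 0.321, 0.2874]
ee_rot: [[0.99, -0.14, -0.0], [-0.14, -0.99, 0.0], [-0.0, -0.0, -1.0]]
wrist_force: [-0.0, 0.5, -0.4]
gripper_width: 0.529
gripper_force: 30.0
time_s: 25.55
tcp_pos: [0.4823, 0.321, 0.2029]
ee_rot: [[0.99, -0.14, 0.0], [-0.14, -0.99, 0.0], [0.0, -0.0, -1.0]]
wrist_force: [-0.2, 0.8, -0.8]
gripper_width: 0.526
gripper_force: 30.0
time_s: 26.35
tcp_pos: [0.482, 0.321, 0.1822]
ee_rot: [[0.99, -0.14, -0.0], [-0.14, -0.99, -0.0], [-0.0, 0.0, -1.0]]
wrist_force: [-0.8, 1.0, -0.2]
gripper_width: 0.527
gripper_force: 30.0
[0.48198766 0.32095263 0.18220778] [-0.83494884  0.98009905 -0.23372155]
```

Now 2 mm above the rim; creeping down with force checks.

```bash
python3 -m pendant '[[[0,0,1],[0,0,0]],[[0,0,1],[0,0,0]],[[0,0,1.5],[0,0,0]],[[0,0,1.5],[0,0,0]],[[0,0,1.5],[0,0,0]]]' | grep -E 'tcp|force'
python3 -m pendant '[[[0,0,0.5],[0,0,0]],[[0,0,0.5],[0,0,0]],[[0,0,0.5],[0,0,0]],[[0,0,0.5],[0,0,0]]]' | grep -E 'tcp|force'
python3 -m pendant '[[[0,0,0.4],[0,0,0]],[[0,0,0.4],[0,0,0]],[[0,0,0.4],[0,0,0]],[[0,0,0.4],[0,0,0]]]'| grep -E 'tcp|force'
```

```text
tcp_pos: [0.4822, 0.321, 0.1808]
wrist_force: [-2.2, -0.0, 1.5]
gripper_force: 30.0
tcp_pos: [0.4822, 0.321, 0.1803]
wrist_force: [-2.5, -0.1, 0.5]
gripper_force: 30.0
tcp_pos: [0.4822, 0.321, 0.1798]
wrist_force: [-3.2, 1.1, 1.2]
gripper_force: 30.0
```

```bash
python3 - <<'E'
from h import *
np.set_printoptions(precision=2,suppress=True)
s=cap('scene'); im=s['frame']; cv2.imwrite('pics/s10.png',im[:,:,::-1]); o=cv2.imread('pics/s8.png')[:,:,::-1]
t=r.sense(); print(t['wrist_force'],t['moment'])
def f(i):
    i=i[215:300,160:225].astype(int); m=((i[...,1]>i[...,2]+12)&(i.max(2)<110)).astype(np.uint8)
    k,l,st,ce=cv2.connectedComponentsWithStats(m); j=1+st[1:,4].argmax()
    low=np.array([np.where(l[:,x]==j)[0].max() if (l[:,x]==j).any() else 0 for x in range(l.shape[1])])
    return st[j],low
for i in (o,im): a,b=f(i); print(a,b)
a,b=[cv2.cvtColor(np.ascontiguousarray(i[250:280,175:225]),cv2.COLOR_RGB2GRAY).astype(np.float32) for i in (o,im)]
print(cv2.phaseCorrelate(a,b))
E
```

```text
[-1.59  0.32  1.01] [0.12 0.71 0.01]
[   0    0   54   48 1948] [38 42 41 40 39 38 37 37 36 36 37 39 41 42 42 42 43 44 45 45 46 46 35 38
 40 41 41 42 42 43 43 43 43 43 43 43 43 43 43 43 43 43 42 42 42 41 40 40
 39 38 41 46 47  0  0  0  0  0  0  0  0  0  0  0  0]
[   0    0   53   48 1250] [38 42 41 40 39 38 37 37 36 35 37 39 40 41 42 42 43 30 30 30 30 32 34 37
 42 42 42 42 42 43 43 43 43 43 43 43 43 43 43 43 43 43 43 42 42 42 41 41
 39 38 39 46 47  0  0  0  0  0  0  0  0  0  0  0  0]
((0.18215321460315437, -0.18144365047708888), 0.715775749206543)
```

The mug hasn't moved and the wings are at rim height. Releasing.

```bash
python3 -m pendant '[[[0,0,0],[0,0,0]],[[0,0,0],[0,0,0]],[[0,0,0],[0,0,0]],[[0,0,0],[0,0,0]],[[0,0,0],[0,0,0]]]' 0.7
python3 -m pendant '[[[0,0,-3],[0,0,0]],[[0,0,-10],[0,0,0]],[[0,0,-20],[0,0,0]],[[0,0,-35],[0,0,0]],[[0,0,-55],[0,0,0]],[[0,0,-75],[0,0,0]],[[0,0,-95],[0,0,0]],[[0,0,-110],[0,0,0]],[[0,0,-120],[0,0,0]],[[0,0,-120],[0,0,0]]]' 0.8
python3 -m pendant '[[[-20,0,0],[0,0,0]],[[-50,0,0],[0,0,0]],[[-80,0,0],[0,0,0]],[[-80,0,0],[0,0,0]],[[-80,0,0],[0,0,0]]]'
python3 - <<'E'
from h import *
np.set_printoptions(precision=2,suppress=True)
c=cap('wrist'); im=c['frame']; cv2.imwrite('pics/w11.png',im[:,:,::-1]); s=cap('scene'); cv2.imwrite('pics/s11.png',s['frame'][:,:,::-1])
M=np.array([.4827,.3199,.101]); X=np.array([.990,-.141,0]);Y=np.array([.141,.990,0])
print('mug pred',proj(c,M),'wing tips',[proj(c,M+q*.048*Y+[0,0,.002]) for q in (1,-1)],'sleeves',[proj(c,M+q*.019*Y+[0,0,.038]) for q in (1,-1)],'peak',proj(c,M+[0,0,.06]))
i=im.astype(int); g=im.max(2); x,y=proj(c,M).astype(int); print('crop',x-90,y-90)
m=((i[...,1]>i[...,2]+15)&(i[...,1]>=i[...,0]-3)&(i.max(2)<140)).astype(np.uint8); m[260:]=0
k,l,st,ce=cv2.connectedComponentsWithStats(m); print('green',[(st[j].tolist()) for j in range(1,k) if st[j,4]>60])
d=((g<45)&(np.ptp(i,axis=2)<12)).astype(np.uint8); d[260:]=0
k,l,st,ce=cv2.connectedComponentsWithStats(d); print('dark',[(st[j].tolist(),ce[j]) for j in range(1,k) if st[j,4]>60 and abs(ce[j][0]-x)<90])
E
```

```text
time_s: 28.2
tcp_pos: [0.4823, 0.321, 0.1799]
ee_rot: [[0.99, -0.14, 0.0], [-0.14, -0.99, -0.0], [0.0, -0.0, -1.0]]
wrist_force: [-0.6, 0.2, 0.3]
gripper_width: 0.697
gripper_force: 0.0
time_s: 29.2
tcp_pos: [0.4826, 0.3214, 0.3021]
ee_rot: [[0.99, -0.14, 0.003], [-0.14, -0.99, 0.003], [0.003, -0.003, -1.0]]
wrist_force: [0.6, 0.2, 0.4]
gripper_width: 0.801
gripper_force: 0.0
time_s: 29.7
tcp_pos: [0.4026, 0.3322, 0.2996]
ee_rot: [[0.99, -0.139, -0.0], [-0.139, -0.99, -0.0], [-0.0, 0.0, -1.0]]
wrist_force: [0.6, 0.0, -0.3]
gripper_width: 0.802
gripper_force: 0.0
mug pred [319.22 128.12] wing tips [array([257.28, 128.92]), array([381.11, 129.15])] sleeves [array([291.2, 125.9]), array([347.6 , 126.01])] peak [319.55 124.  ]
crop 229 38
green [[273, 80, 93, 34, 713], [271, 142, 95, 61, 1152]]
dark []
```

```bash
python3 - <<'E'
from h import *
np.set_printoptions(precision=1,suppress=True,linewidth=150)
im=cv2.imread('pics/w11.png'); s=cv2.imread('pics/s11.png')
print('L',im[122,245:275].max(1),'R',im[122,365:395].max(1)); print(im[134,245:275].max(1),im[134,365:395].max(1))
o=cv2.imread('pics/s8.png')
for n,q in [('a',(352,226)),('b',(366,215))]:
    A,B=[i[q[1]-9:q[1]+12,q[0]-12:q[0]+14].astype(int) for i in (o,s)]; print(n,'mean change',abs(A-B).mean())
c=cap('scene'); M=np.array([.4827,.3199,.101]);Y=np.array([.141,.990,0])
P=[proj(c,M+k*.021*Y+[0,0,.022]) for k in (1,-1)]; print('exp sleeves',P)
m=np.mean(P,0).astype(int); g=s[m[1]-16:m[1]+16,m[0]-22:m[0]+22].max(2); k,l,st,ce=cv2.connectedComponentsWithStats((g<32).astype(np.uint8))
print([(int(st[i,4]),ce[i]+m-[22,16],st[i,2:4]) for i in range(1,k) if st[i,4]>15])
E
```

```text
L [218 218 217 216 217 218 217 217 217 218 217 219 216 210 218 218 216 218 218 217 218 217 217 217 218 217 222 219 217 217] R [181 184 176 175 177 175 177 179 176 177 178 176 174 165 169 172 172 169 171 172 174 170 173 171 167 171 172 172 172 175]
[218 217 218 218 216 217 217 217 217 217 218 219 210 186 164 158 159 161 167 176 175 174 174 170 162 174 178 179 174 174] [199 175 168 169 169 168 167 169 169 169 169 168 167 163 169 172 172 173 172 172 173 174 172 172 170 172 174 172 173 171]
a mean change 3.062271062271062
b mean change 1.4377289377289377
exp sleeves [array([185.4, 225.4]), array([195.8, 231.5])]
[(53, array([187. , 225.2]), array([ 7, 11], dtype=int32)), (57, array([196.1, 230.9]), array([ 7, 11], dtype=int32))]
```

Wing tips and sleeves sit where a seated infuser should be, and the small infusers are unmoved. Handing in.

```bash
python3 -c "
from station import r
print(r.finish_job())"
```

```text
the job is handed in; nothing more can be done
None
```

Job handed in at about 30 s: camera checks put both small infusers on the spare hook and the large one seated level in the mug with its wings on the rim; no verdict came back.

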